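# Shut and lock the battery box with its slot key

### The arm

A 6-joint arm with a two-finger parallel gripper is mounted at the origin on a cart in front of the work surface, level with it; the furniture and walls round the work are solid. World frame = base frame: x ahead of the robot, y to its left, z up, the work surface at z = 0. Lengths are in m, angles in rad, forces in N, time in s.
With the tool pointing down it reaches from about 0.3 to 0.775 m from the base axis. Payload 14.6 kg.
Tool frame: the origin (TCP) lies at the very end of the fingers, on their centre line; the grasp point (between the pads) lies 19 mm behind it; z points along the fingers, y is the line along which they close (so a half turn about z gives the same grasp; the last joint's range is limited). The gripper opens to 94 mm and grips with 3 to 60 N. Pads are 16 mm wide; open, the fingers measure 119 mm over their backs; the gripper's body (75 mm by 177 mm) begins 78 mm behind the grasp point.
Start: joints at [1.073, 0.3, 1.521, -0, 1.321, -0.067], TCP at [0.23, 0.5, 0.174] pointing down, gripper open.
Joint ranges: [-3.03, 3.03], [-0.79, 2.21], [0.23, 2.52], [-1.04, 4.18], [0, 3.07], [-2.55, 2.55]. Speed limits (rad/s): [2.22, 2.22, 2.57, 3.14, 3.14, 3.14].

### API

Orientations are given as [roll, pitch, yaw] about the fixed x, y, z axes, in that order (R = Rz(yaw) Ry(pitch) Rx(roll)).
In Python, from station import ctrl, cams gives the robot as it stands. The module is installed in compiled form; this text tells all that it offers.
- The arm moves only by the tool arm_command, never from a script. Its argument "plan" is a list that holds one entry, the list of rows, each a list of 7 numbers: the shift along the tool's x, y, z in a scale on which 1.0 is 600 mm, then the turn, a rotation vector about the tool's x, y, z in parts of the range, where 1.0 means 4 rad, then the closure, from -1 (fully open) to 1 (shut). A call has 1 to 12 rows; each row is the pose to reach, as a shift and turn from the pose commanded when the call began, along the tool's axes at that moment; what a row does not reach only later rows make up. A row lasts 1/10 s, in which the tool goes at most 50 mm and 8.59 degrees, less where a joint would pass 70% of its speed; a pose out of reach is approached as far as the arm can. A shift or turn number past 1, either way, is cut back to 1. A call with a gripper value outside its range is refused whole. The fingers move at their own pace and stop on an object; "squeeze" is the grip in N (left out, the last holds). Time passes only in rows, so rows that repeat a pose let the fingers close. It gives the time, the measured TCP pose, the force, the opening and the grip force at its end, in the units of the state.
- ctrl.get_obs(): the state, without advancing time (a new reading comes with each control period).
- cams.camera(name): name is "scene" or "top" or "wrist"; returns (picture, depth): 400x640x3 uint8, blue, green, red; 400x640 float32, m along the optical axis (not along the pixel's ray), 0 where there is no reading.
- cams.camera_info(name): a dict with "fx", "fy", "cx", "cy" (pixels), "world_to_cam" (4x4, takes a point from world to camera coordinates). Camera axes: x right, y down, z forward; pixel columns grow to the right and rows downward; lengths in m; the calibration is good to about 2 mm. The wrist camera is an equidistant fisheye: a pixel r from the principal point sees the ray r / f radians off the axis. A picture is of the moment at which its call begins: read the wrist's pose just before it. camera_info takes no time and is no camera call; for the wrist camera it gives the pose at the moment of the call.
- ctrl.hand_in(): hands the job in; it is judged then, once.
The state is a dict: "time_s": time; "qpos": joint angles; "joint_vel": joint speeds; "tau": joint torques, N m; "ee_pos": TCP position; "eef_rot": TCP orientation; "force": force on the tool from outside, world axes, zero at the start; "moment": the same for the moment, N m; "grip_width": finger opening in m; "grip_force": force on a finger pad.
Only numpy, scipy, OpenCV 4.12 (cv2) and the standard library are available. Lean on these libraries where they do the work, as an engineer would, in place of code of your own. Each camera call takes 0.05 s, during which the arm holds its last target. There are 200 camera calls.

### The job

Shut the lid of the battery box fully, then take the orange slot key from its wooden holder, put its blade into the slot of the fastener on the lid and turn the fastener a full quarter turn clockwise (seen from above), to its stop, so that the slot points at the green dots and the lid is locked. Stand the key back in its holder, blade down and fully home, and leave the lid shut, the fastener locked and the other things on the bench where they are.

Things in the scene. Friction and masses are not known exactly. Their poses are not given: they have to be found in the camera images.
- battery_box: Grey steel box, 180 (x) x 160 (y) x 80 mm high, fixed to the bench, open on top under a blue hinged lid, two battery packs inside. Origin: centre of its underside. Its front faces its own -x, roughly toward the robot; the lid's hinge runs along its rear (+x) top edge.
- lid (a joint): Angle of the blue lid in rad: 0 = shut flat on the box, grows as the front edge swings up and back; starts 0.3 to 0.8 open. The hinge is stiff: the lid stays where it is left; about 2 N down on its front edge shuts it. The lid is a plate 186 x 166 mm, 8 mm thick.
- lid_hinge (a point): Point on the lid's hinge axis, in the middle of the box's width: box frame (90, 0, 80) mm. The axis is the box's y.
- lid_edge (a point): Point on the lid's top face in the middle of its front edge, 180 mm from the hinge and 8 mm above the lid's underside. A 12 mm lip goes on in front of it for looks. The 30 mm of lid nearest this edge are clear to push on.
- fastener (a joint): Turn of the round slotted fastener in rad: 0 = unlocked (slot along the red dots, front to back on the lid), 1.571 = locked, at the hard stop (slot along the green dots, left to right). Grows clockwise seen from above. Starts at 0 to 0.2, stays where it is left; turning it takes about 0.1 N m.
- slot_floor (a point): Middle of the slot's floor, on the turning axis; on the lid's middle line 115 mm in front of the hinge, 3 mm above the lid's top face (91 mm above the bench when shut). x runs along the slot, z up; turns with the fastener. Steel head 42 mm in diameter, 12 mm high; slot 7 mm wide, 9 mm deep, open at both ends, mouth chamfered 2 mm to 11 mm wide.
- slot_key: Flat key, loose, 60 g, 59 mm tall. Origin: middle of the blade's lower end; z up to the grip, x along the blade's width. Steel blade 24 (x) x 4 (y) x 14 mm; above it an orange grip 36 (x) x 12 mm (y), from 14 to 59 mm above the origin. Take it across the 12 mm. The same after half a turn about z.
- key_holder: Light wooden block fixed to the bench, left or right of the box, 60 (x) x 50 (y) x 30 mm high. Origin: centre of its underside. In the middle of its top a pocket 31 (x) x 9 mm (y), 20 mm deep, chamfered 2 mm. The key stands in it, shoulders of its grip on the block's top, its origin 16 mm above the block's, x along the block's x.
- screw_tin: Printed tin, 76 mm in diameter, 58 mm high, loose, standing on the other side of the box from the key holder; not to be disturbed. Origin: centre of its underside.
- gouache_0: Paint jar with red paint, white cap, 61 mm in diameter, 74 mm high, loose, at the back left; not to be disturbed. Origin: centre of its underside.
Things that resemble listed ones, but are neither listed nor needed, are in the scene too. Leave any blue look-alike of the slot_key alone.

How it is judged:
On the way, in this order (a step that is already met when the one before it is completed fails the run):
1. the lid is shut (under 0.04 rad) (value of joint lid below 0.04 rad), for 0.2 s.
2. the key's blade is in the fastener's slot, with the lid shut (value of joint lid below 0.04 rad and horizontal distance between slot_key and slot_floor below 0.01 m and z of slot_key in the frame of slot_floor between -0.004 and 0.006 m and angle between the x axis of slot_key and the x axis of slot_floor, either way round below 0.3 rad), for 0.1 s.
3. the fastener is turned to locked (over 1.35 rad) with the key's blade in its slot, lid shut (all of step 2 and value of joint fastener above 1.35 rad), for 0.1 s.
At the end, for the whole second after the job is handed in: The lid is shut (under 0.04 rad), the fastener is locked (over 1.35 rad), and the key stands at rest in its holder: within 10 mm of the holder's middle seen from above, its origin less than 20 mm above the holder's origin, upright within 0.15 rad (value of joint lid below 0.04 rad and value of joint fastener above 1.35 rad and horizontal distance between slot_key and key_holder below 0.01 m and z of slot_key in the frame of key_holder below 0.02 m and angle between slot_key's own z axis and vertical below 0.15 rad and linear speed of slot_key below 0.02 m/s); the robot touches nothing.
It fails at once if the screw tin or the paint jar is moved by more than 30 mm (distance of any of screw_tin, gouache_0 from where it was at the start of the episode above 0.03 m).
It also fails if it takes over 58 s, if anything falls off the work surface, if the arm or the gripper's body presses on something with over 40 N, if the wrist force passes 120 N, or if a joint passes its speed limit or range.

## Working session

There is one attempt and no reset: what is moved stays moved. The work goes in short steps, Python scripts to look and compute and a tool call to move; the robot and the scene stay as the last step left them, time stands still between calls to the robot, and variables do not carry over. Pictures are saved under pics/ and viewed, at most 10 in all, crops included, and the job is handed in when it is done.

Besides the shell and the picture viewer there is one more tool, called after ">>>" by a JSON object that holds its "name" and its "arguments". arm_command: Moves the arm, as the interface text tells. Its arguments: {"type":"object","properties":{"plan":{"type":"array"},"squeeze":{"type":"number"}},"required":["plan"]}

```bash
mkdir -p pics; cat > h.py <<'E'
import numpy as np, cv2
from station import ctrl, cams
from scipy.spatial.transform import Rotation as R
def shot(n,name):
    p,d=cams.camera(n); cv2.imwrite(f'pics/{name}.png',p); np.save(f'pics/{name}.npy',d); return p,d
def world(n,d,u,v,z=None):
    i=cams.camera_info(n); T=np.linalg.inv(np.array(i['world_to_cam']))
    ray=np.array([(u-i['cx'])/i['fx'],(v-i['cy'])/i['fy'],1.])
    if z is None: s=d[int(round(v)),int(round(u))]
    else: s=(z-T[2,3])/(T[:3,:3]@ray)[2]
    return T[:3,:3]@(ray*s)+T[:3,3]
def st():
    o=ctrl.get_obs(); print({k:np.round(o[k],4).tolist() for k in ('time_s','qpos','ee_pos','eef_rot','force','grip_width','grip_force')}); return o
E
python3 - <<'E'
from h import *
a,_=shot('top','top0'); b,_=shot('scene','scene0')
o=st()
for n in('top','scene'):
    i=cams.camera_info(n); print(n,i['fx'],i['cx'],i['cy'],np.linalg.inv(i['world_to_cam']).round(3).tolist())
E
```

```text
{'time_s': 0.1, 'qpos': [1.0734, 0.3004, 1.5215, 0.0, 1.3207, -0.0666], 'ee_pos': [0.2295, 0.4995, 0.1739], 'eef_rot': [-3.1405, -0.0001, 2.7108], 'force': [0.2629, 0.3126, 0.0454], 'grip_width': 0.0937, 'grip_force': 0.0}
top 506.04658945249685 324.76945454235675 195.07336058494462 [[-0.021, -0.985, 0.174, 0.293], [-1.0, 0.023, 0.006, 0.015], [-0.01, -0.174, -0.985, 1.387], [0.0, 0.0, 0.0, 1.0]]
scene 412.4064389100735 320.2288847476749 203.2219987305466 [[0.46, -0.654, 0.6, -0.07], [-0.888, -0.33, 0.321, -0.321], [-0.012, -0.681, -0.732, 0.844], [0.0, 0.0, 0.0, 1.0]]
```

View pics/top0.png

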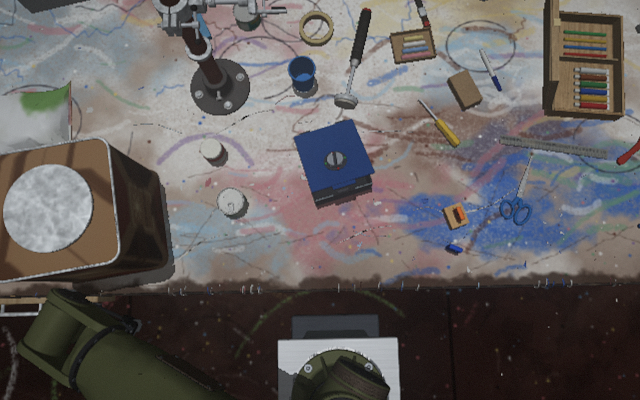

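View pics/scene0.png

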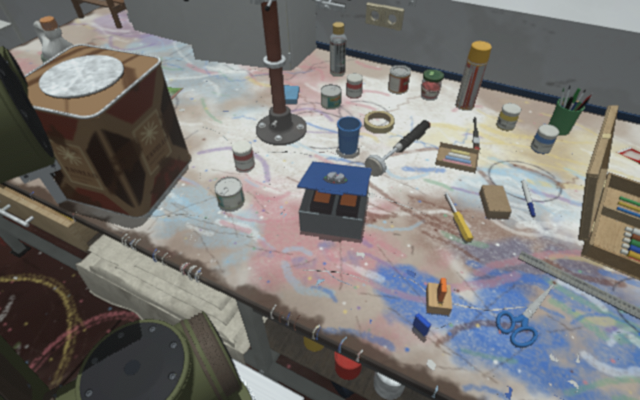

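The top view shows the box at about (336,165), the holder with the orange key at (456,215), the blue look-alike at (454,248), the tin at (232,203) and the jar at (212,150). The lid is partly open. I'll enlarge this area.

```bash
python3 - <<'E'
from h import *
a=cv2.imread('pics/top0.png'); cv2.imwrite('pics/c1.png',cv2.resize(a[110:260,285:485],None,fx=4,fy=4,interpolation=cv2.INTER_CUBIC))
b=cv2.imread('pics/scene0.png'); x=cv2.resize(b[155:245,290:380],None,fx=4.4,fy=6,interpolation=cv2.INTER_CUBIC)
y=cv2.resize(b[265:355,395:485],None,fx=4.4,fy=6,interpolation=cv2.INTER_CUBIC)
cv2.imwrite('pics/c2.png',np.hstack([x,y]))
E
```

```text
(no output)
```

View pics/c1.png

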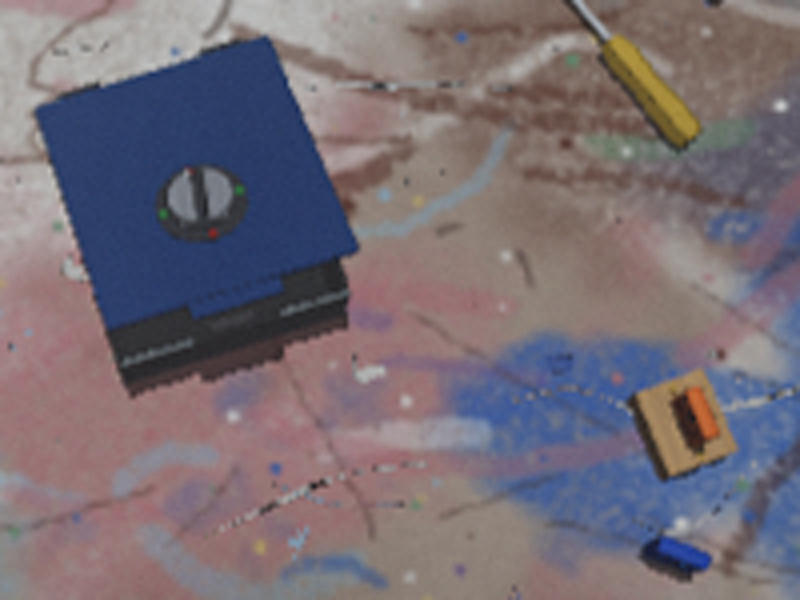

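View pics/c2.png

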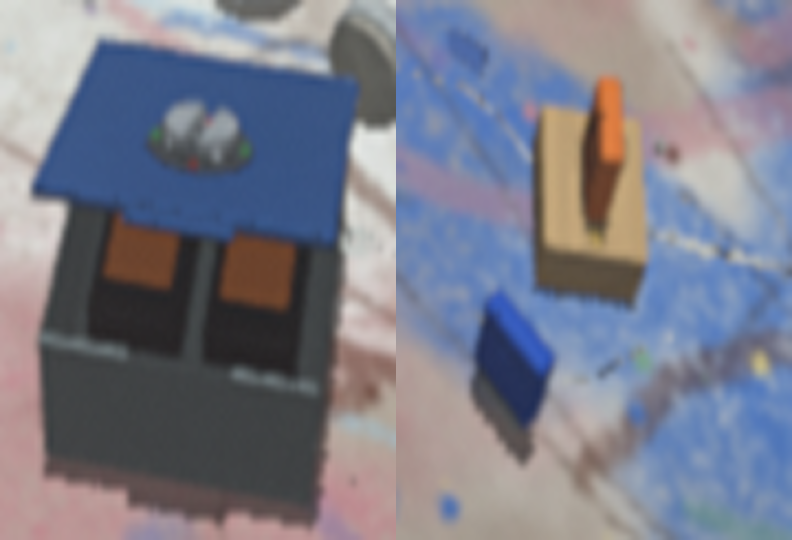

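Crops: the lid's rear corners are at top pixels ~(294,138) and (352,119), its front corners at ~(312,192) and (374,172). The slot head is at ~(335,160). The holder-top corners are at ~(442,209), (460,203), (469,222) and (451,229), with the key grip top at ~(461,213). The blue key is at ~(455,248). The box is yawed by about −17° as seen from above. I'll fit all of this with depth.

```bash
cat > fit.py <<'E'
from h import *
def cloud(n,name):
    p=cv2.imread(f'pics/{name}.png'); d=np.load(f'pics/{name}.npy'); i=cams.camera_info(n); T=np.linalg.inv(np.array(i['world_to_cam']))
    v,u=np.mgrid[0:400,0:640]; c=np.stack([(u-i['cx'])/i['fx']*d,(v-i['cy'])/i['fy']*d,d],-1)
    return p,d,c@T[:3,:3].T+T[:3,3]
if __name__=='__main__':
  for n in('top','scene'):
    p,d,X=cloud(n,n+'0'); hsv=cv2.cvtColor(p,cv2.COLOR_BGR2HSV)
    H,S,V=[hsv[...,k].astype(int) for k in range(3)]
    near=(abs(X[...,0]-.45)<.15)&(abs(X[...,1])<.15)&(d>0)
    m=(H>105)&(H<125)&(S>120)&(X[...,2]>.07)&near
    q=X[m]; c=q.mean(0); 
    for _ in range(3):
        c=q.mean(0); nrm=np.linalg.svd(q-c,full_matrices=False)[2][2]; nrm*=np.sign(nrm[2]); r=(q-c)@nrm; q=q[abs(r)<.006]
    print(n,'lid n',len(q),'normal',nrm.round(4),'angle',np.arccos(nrm[2]).round(3),'yaw',np.degrees(np.arctan2(-nrm[1],-nrm[0])).round(2),'res',r.std().round(4),'c',c.round(3))
    ang=np.arccos(nrm[2]); y=np.arctan2(-nrm[1],-nrm[0])
    hd=np.array([np.cos(y),np.sin(y),0]); yb=np.array([-np.sin(y),np.cos(y),0]); fw=np.cross(yb,nrm)
    a=(q-c)@np.cross(yb,nrm); b=(q-c)@yb
    rect=cv2.minAreaRect(np.stack([a,b],1).astype(np.float32)); print('  rect',rect)
    for pc in ((.5,99.5),(2,98)): print('  ext',np.percentile(a,pc).round(4),np.percentile(b,pc).round(4))
    o=(S>170)&(H<15)&(X[...,1]<-.15)&(X[...,1]>-.4)&(abs(X[...,0]-.35)<.15)
    k=X[o]; 
    if len(k): print('  key',len(k),np.median(k,0).round(4),k.min(0).round(3),k.max(0).round(3)); t=k[k[:,2]>k[:,2].max()-.006]; print('   top',len(t),t.mean(0).round(4),cv2.minAreaRect((t[:,:2]*1000).astype(np.float32)))
    kc=np.median(k,0)
    hm=(abs(X[...,2]-.030)<.005)&(np.hypot(X[...,0]-kc[0],X[...,1]-kc[1])<.06)&(H<30)
    hq=X[hm]; print('  holder',len(hq),hq[:,2].mean().round(4),cv2.minAreaRect((hq[:,:2]*1000).astype(np.float32)))
    if n=='top':
      for nm,(u,v) in dict(hl=(442,209),ht=(460,203),hr=(469,222),hb=(451,229)).items(): print(nm,world(n,d,u,v,.03).round(4))
      for nm,(u,v) in dict(kt1=(285+690/4,110+390/4),kt2=(285+709/4,110+390/4),kt3=(285+718/4,110+437/4)).items(): print(nm,world(n,d,u,v,.075).round(4))
      for nm,(u,v) in dict(rl=(285+37/4,110+112/4),rr=(285+268/4,110+37/4)).items(): print(nm,world(n,d,u,v,.088).round(4))
      for nm,(u,v) in dict(fl=(285+132/4,110+395/4),fr=(285+347/4,110+328/4)).items(): print(nm,world(n,d,u,v,.0).round(4))
      for nm,(u,v) in dict(tin=(232,203),jar=(212,150)).items(): print(nm,world(n,d,u,v).round(4))
E
python3 fit.py
```

```text
top lid n 1332 normal [0.3628 0.1073 0.9257] angle 0.388 yaw -163.53 res 0.002 c [ 0.564 -0.006  0.146]
  rect ((-0.00020816922187805176, 0.0062528252601623535), (0.17572148144245148, 0.08485961705446243), 77.0232925415039)
  ext [-0.0581  0.0386] [-0.0703  0.0902]
  ext [-0.0509  0.0364] [-0.0686  0.0865]
  key 49 [ 0.4688 -0.3295  0.0738] [ 0.453 -0.339  0.069] [ 0.485 -0.323  0.081]
   top 20 [ 0.4697 -0.3291  0.0769] ((469.02850341796875, -328.8502197265625), (30.354272842407227, 7.799344539642334), 17.610204696655273)
  holder 273 0.0297 ((468.71783447265625, -329.5859375), (59.703529357910156, 51.3634033203125), 18.982702255249023)
hl [ 0.4868 -0.2932  0.03  ]
ht [ 0.5021 -0.3429  0.03  ]
hr [ 0.4499 -0.3635  0.03  ]
hb [ 0.4321 -0.314   0.03  ]
kt1 [ 0.4834 -0.3237  0.075 ]
kt2 [ 0.4832 -0.3361  0.075 ]
kt3 [ 0.4521 -0.3398  0.075 ]
rl [0.6781 0.1003 0.088 ]
rr [ 0.7264 -0.0548  0.088 ]
fl [0.4996 0.0425 0.    ]
fr [ 0.5433 -0.108  -0.    ]
tin [0.5114 0.2698 0.0596]
jar [0.6541 0.3221 0.0746]
scene lid n 735 normal [0.3493 0.1046 0.9312] angle 0.373 yaw -163.32 res 0.0009 c [ 0.562 -0.011  0.149]
  rect ((-0.00216478668153286, 0.0035038143396377563), (0.17365659773349762, 0.08720842003822327), 76.66265869140625)
  ext [-0.0611  0.0362] [-0.0726  0.0864]
  ext [-0.0554  0.0347] [-0.0709  0.0833]
  key 49 [ 0.4653 -0.3285  0.0758] [ 0.397 -0.336 -0.51 ] [ 0.481 -0.15   0.08 ]
   top 45 [ 0.4666 -0.3289  0.0758] ((467.2413635253906, -328.6164855957031), (30.038755416870117, 7.786102294921875), 22.008169174194336)
  holder 431 0.0308 ((468.1872253417969, -329.7248229980469), (62.229820251464844, 49.954063415527344), 18.878915786743164)
```

Careful with the scale: shifts go in shares of 600 mm and turns go in shares of 4 rad. That gives: -499 mm / 600 = -0.8317, -351 mm / 600 = -0.585, 1.2 rad / 4 = 0.3.

>>> {"name": "arm_command", "arguments": {"plan": [[[-0.395, -0.46, -0.05, 0, 0, 0.3, 1], [-0.395, -0.46, -0.05, 0, 0, 0.3, 1], [-0.395, -0.46, -0.05, 0, 0, 0.3, 1], [-0.395, -0.46, -0.05, 0, 0, 0.3, 1], [-0.395, -0.46, -0.05, 0, 0, 0.3, 1], [-0.395, -0.46, -0.05, 0, 0, 0.3, 1], [-0.395, -0.46, -0.05, 0, 0, 0.3, 1], [-0.395, -0.46, -0.05, 0, 0, 0.3, 1], [-0.8317, -0.585, -0.05, 0, 0, 0.3, 1], [-0.8317, -0.585, -0.05, 0, 0, 0.3, 1], [-0.8317, -0.585, -0.05, 0, 0, 0.3, 1], [-0.8317, -0.585, -0.05, 0, 0, 0.3, 1]]]}}

```text
time_s: 1.3
ee_pos: [0.4827, 0.0179, 0.2043]
eef_rot: [-3.141, -0.0, 1.51]
force: [0.1, 0.0, 1.0]
grip_width: 0.0024
grip_force: 0.0
```

```bash
cat >> h.py <<'E'
def to(x,y,z,yaw,o=None):
    "shift (mm) and tool-z turn from the present pose (tool down) to a world pose"
    o=o or ctrl.get_obs(); Rm=R.from_euler('xyz',o['eef_rot']).as_matrix()
    s=Rm.T@(np.array([x,y,z])-o['ee_pos'])*1000; t=R.from_matrix(Rm.T@R.from_euler('xyz',[np.pi,0,yaw]).as_matrix()).as_rotvec()
    print('shift',s.round(1),'turn',t.round(4))
E
sed -i 's/abs(X\[...,0\]-.45)<.15)&(abs(X\[...,1\])<.15/abs(X[...,0]-.6)<.16)\&(abs(X[...,1])<.15/' fit.py
python3 fit.py | grep -A3 lid; python3 -c "
from h import *; st(); to(.538,-.027,.084,1.51)"
```

```text
top lid n 3353 normal [0.3659 0.1089 0.9243] angle 0.392 yaw -163.43 res 0.0021 c [ 0.619 -0.     0.124]
  rect ((0.00016564875841140747, 0.0005551949143409729), (0.1633026897907257, 0.19772294163703918), 89.76350402832031)
  ext [-0.096   0.0966] [-0.0797  0.0804]
  ext [-0.0926  0.09  ] [-0.0779  0.0784]
--
scene lid n 1488 normal [0.3628 0.1068 0.9257] angle 0.388 yaw -163.6 res 0.0009 c [ 0.608 -0.006  0.13 ]
  rect ((-0.009912796318531036, -0.0020781978964805603), (0.19278839230537415, 0.16109345853328705), 0.6419939398765564)
  ext [-0.1031  0.0854] [-0.0811  0.0776]
  ext [-0.0986  0.0821] [-0.0784  0.0752]
{'time_s': 1.3, 'qpos': [-0.0389, 0.1262, 1.6612, 0.0, 1.3543, 0.0215], 'ee_pos': [0.4827, 0.0179, 0.2043], 'eef_rot': [-3.1415, -0.0, 1.5105], 'force': [0.1005, 0.0412, 0.9558], 'grip_width': 0.0024, 'grip_force': 0.0}
shift [-41.4  58.  120.3] turn [-0.0001 -0.      0.0005]
```

Scaled: 118 mm / 600 = 0.1967, 115 mm / 600 = 0.1917.

>>> {"name": "arm_command", "arguments": {"plan": [[[-0.0683, 0.0967, 0.05, 0, 0, 0, 1], [-0.0683, 0.0967, 0.05, 0, 0, 0, 1], [-0.0683, 0.0967, 0.075, 0, 0, 0, 1], [-0.0683, 0.0967, 0.1, 0, 0, 0, 1], [-0.0683, 0.0967, 0.125, 0, 0, 0, 1], [-0.0683, 0.0967, 0.15, 0, 0, 0, 1], [-0.0683, 0.0967, 0.17, 0, 0, 0, 1], [-0.0683, 0.0967, 0.1833, 0, 0, 0, 1], [-0.0683, 0.0967, 0.1917, 0, 0, 0, 1], [-0.0683, 0.0967, 0.195, 0, 0, 0, 1], [-0.0683, 0.0967, 0.1967, 0, 0, 0, 1]]]}}

```text
time_s: 2.4
ee_pos: [0.5371, -0.0247, 0.0867]
eef_rot: [3.141, -0.0, 1.511]
force: [-0.7, -0.0, 0.8]
grip_width: 0.0001
grip_force: 0.5
```

>>> {"name": "arm_command", "arguments": {"plan": [[[0, 0, 0.0017, 0, 0, 0, 1], [0, 0, 0.0033, 0, 0, 0, 1], [0, 0, 0.0033, 0, 0, 0, 1]]]}}

```text
time_s: 2.7
ee_pos: [0.537, -0.0248, 0.0845]
eef_rot: [3.141, 0.0, 1.511]
force: [0.5, 0.4, 1.2]
grip_width: 0.0006
grip_force: 0.4
```

```bash
python3 - <<'E'
from h import *
a,_=shot('scene','s1'); w,_=shot('wrist','w1')
x=cv2.resize(a[130:260,260:400],None,fx=3,fy=3,interpolation=cv2.INTER_CUBIC)
cv2.imwrite('pics/m1.png',np.hstack([x,cv2.resize(w,(380,390))[:, :380]]))
E
```

```text
(no output)
```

View pics/m1.png

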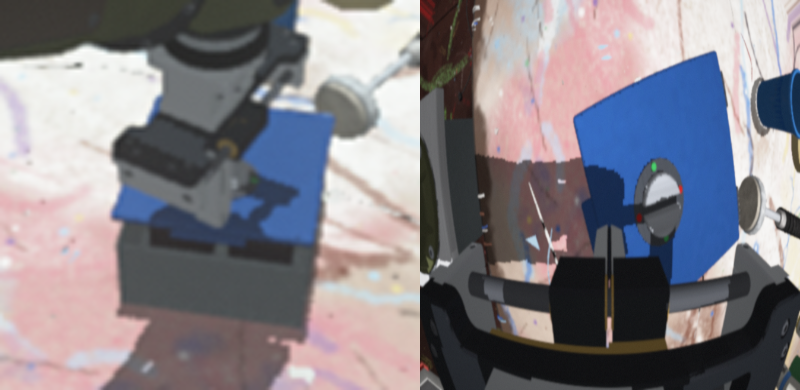

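```bash
python3 - <<'E'
from fit import *
p,d,X=cloud('scene','s1'); hsv=cv2.cvtColor(p,cv2.COLOR_BGR2HSV); H,S,V=[hsv[...,k].astype(int) for k in range(3)]
m=(H>105)&(H<125)&(S>120)&(X[...,2]>.07)&(abs(X[...,0]-.6)<.16)&(abs(X[...,1])<.15)&(d>0)
q=X[m]
for _ in range(4):
    c=q.mean(0); nrm=np.linalg.svd(q-c,full_matrices=False)[2][2]; nrm*=np.sign(nrm[2]); r=(q-c)@nrm; q=q[abs(r)<.004]
print(len(q),nrm,np.arccos(nrm[2]),c,r.std()); st()
fd=np.array([np.cos(.289),np.sin(.289)])
a=(q[:,:2]-[.698,.022])@fd
for lo in np.arange(-.2,.02,.02):
    s=q[(a>lo)&(a<lo+.02)]; print(lo.round(2),len(s),s[:,2].mean().round(4) if len(s) else '')
E
```

```text
770 [0.15252988 0.05040737 0.98701253] 0.16134237878024196 [ 0.62858722 -0.03465664  0.10289788] 0.0010253922700813186
{'time_s': 2.8, 'qpos': [-0.1142, 0.3641, 1.6565, -0.0, 1.1207, -0.0542], 'ee_pos': [0.537, -0.0247, 0.0845], 'eef_rot': [3.1414, 0.0, 1.5108], 'force': [0.0394, 0.9232, 0.3253], 'grip_width': 0.0004, 'grip_force': 0.3209}
-0.2 0 
-0.18 49 0.1164
-0.16 108 0.1138
-0.14 59 0.1111
-0.12 48 0.1071
-0.1 104 0.1038
-0.08 113 0.1009
-0.06 108 0.0979
-0.04 88 0.0946
-0.02 83 0.0911
-0.0 10 0.0894
```

The picture shows the lid still partly open (0.16 rad by depth), with the fingertip at its front edge, slipped just in front of the solid plate. I'll raise the tool, go 15 mm further back and push again.

Scaled: -80 mm / 600 = -0.1333, -60 mm / 600 = -0.1.

>>> {"name": "arm_command", "arguments": {"plan": [[[0, 0, -0.0667, 0, 0, 0, 1], [0, 0, -0.1333, 0, 0, 0, 1], [0.01, 0.0233, -0.1333, 0, 0, 0, 1], [0.01, 0.0233, -0.1, 0, 0, 0, 1], [0.01, 0.0233, -0.075, 0, 0, 0, 1], [0.01, 0.0233, -0.05, 0, 0, 0, 1], [0.01, 0.0233, -0.03, 0, 0, 0, 1], [0.01, 0.0233, -0.0133, 0, 0, 0, 1], [0.01, 0.0233, -0.0033, 0, 0, 0, 1], [0.01, 0.0233, 0.0017, 0, 0, 0, 1], [0.01, 0.0233, 0.0033, 0, 0, 0, 1]]]}}

```text
time_s: 3.9
ee_pos: [0.5514, -0.0196, 0.0825]
eef_rot: [3.141, -0.0, 1.511]
force: [-0.6, -0.6, 1.0]
grip_width: 0.0005
grip_force: 0.0
```

```bash
cat > lid.py <<'E'
from fit import *
import sys
def lid(name):
    shot('scene',name); p,d,X=cloud('scene',name); hsv=cv2.cvtColor(p,cv2.COLOR_BGR2HSV); H,S,V=[hsv[...,k].astype(int) for k in range(3)]
    m=(H>105)&(H<125)&(S>120)&(X[...,2]>.07)&(abs(X[...,0]-.6)<.16)&(abs(X[...,1])<.15)&(d>0)
    q=X[m]
    for _ in range(4):
        c=q.mean(0); nrm=np.linalg.svd(q-c,full_matrices=False)[2][2]; nrm*=np.sign(nrm[2]); r=(q-c)@nrm; q=q[abs(r)<.004]
    print(len(q),nrm.round(4),'angle',np.arccos(nrm[2]).round(4),c.round(4),r.std().round(4)); return q,c,nrm
if __name__=='__main__':
    o=st(); q,c,n=lid(sys.argv[1]); e=o['ee_pos']; print('lid z at tip',c[2]-((e[:2]-c[:2])@n[:2])/n[2])
E
python3 lid.py s2
```

```text
{'time_s': 3.9, 'qpos': [-0.1019, 0.3957, 1.6174, 0.0, 1.1283, -0.0419], 'ee_pos': [0.5514, -0.0196, 0.0825], 'eef_rot': [3.1414, -0.0, 1.5107], 'force': [-0.5852, -0.5688, 1.0086], 'grip_width': 0.0005, 'grip_force': 0.0}
781 [0.1512 0.0506 0.9872] angle 0.1602 [ 0.6284 -0.0265  0.1026] 0.001
lid z at tip 0.11401969744276909
```

View pics/s2.png

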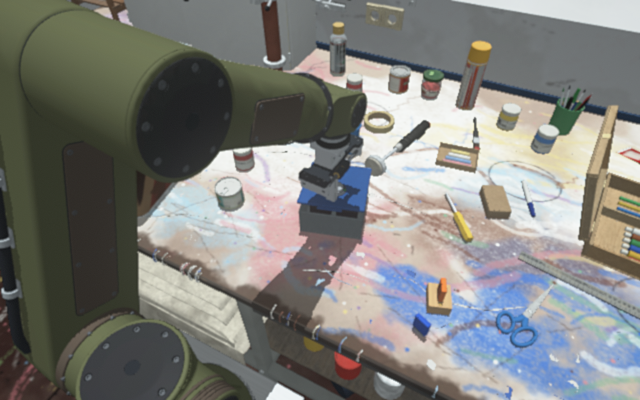

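The tip reads z = 0.0825 while the lid beneath it is at 0.114, with no force. I'll check where the fingertips really are by depth.

```bash
python3 - <<'E'
from fit import *
for n,tcp in (('s1',(.537,-.0247)),('s2',(.5514,-.0196))):
    p,d,X=cloud('scene',n); hsv=cv2.cvtColor(p,cv2.COLOR_BGR2HSV)
    m=(np.hypot(X[...,0]-tcp[0],X[...,1]-tcp[1])<.03)&(d>0)&(X[...,2]>.05)&(X[...,2]<.22)
    v,u=np.nonzero(m); 
    idx=np.argsort(X[m][:,2])
    for k in idx[::max(1,len(idx)//25)]: print(n,u[k],v[k],X[v[k],u[k]].round(3),hsv[v[k],u[k]])
x=cv2.imread('pics/s2.png')[140:250,270:400]
cv2.imwrite('pics/m2.png',cv2.resize(x,None,fx=5,fy=5,interpolation=cv2.INTER_CUBIC))
E
```

```text
s1 329 224 [ 0.528 -0.026  0.05 ] [96 16 82]
s1 338 224 [ 0.535 -0.047  0.054] [100  19  82]
s1 339 223 [ 0.536 -0.049  0.058] [100  19  82]
s1 320 219 [ 0.523 -0.003  0.062] [96 15 83]
s1 334 220 [ 0.533 -0.037  0.066] [96 16 82]
s1 339 220 [ 0.536 -0.049  0.07 ] [100  18  83]
s1 331 218 [ 0.53  -0.03   0.073] [100  18  84]
s1 340 218 [ 0.537 -0.051  0.077] [100  18  84]
s1 325 215 [ 0.527 -0.015  0.08 ] [99 21 87]
s1 330 215 [ 0.53  -0.027  0.082] [105  18  84]
s1 330 207 [ 0.529 -0.027  0.113] [111 111  87]
s1 325 202 [ 0.537 -0.01   0.114] [107  48 102]
s1 321 200 [0.539 0.002 0.115] [109  64  96]
s1 338 211 [ 0.524 -0.051  0.115] [111 101  81]
s1 324 209 [ 0.515 -0.019  0.116] [111  96  82]
s1 333 209 [ 0.524 -0.038  0.116] [111 109  89]
s1 321 206 [ 0.519 -0.008  0.117] [111 101  88]
s1 340 204 [ 0.545 -0.046  0.117] [110 101  83]
s1 324 208 [ 0.515 -0.018  0.119] [111 105  90]
s1 330 203 [ 0.526 -0.029  0.131] [103  15 119]
s1 328 200 [ 0.526 -0.024  0.139] [103  15 119]
s1 336 195 [ 0.542 -0.037  0.147] [108  11 111]
s1 336 192 [ 0.544 -0.036  0.155] [103  15 119]
s1 337 188 
[... 662 characters left out ...]
0.559 -0.039  0.114] [111 106  84]
s2 320 200 [0.537 0.004 0.115] [110 102  85]
s2 319 199 [0.539 0.007 0.115] [110 101  86]
s2 330 203 [ 0.538 -0.023  0.116] [111 105  85]
s2 326 207 [ 0.522 -0.02   0.116] [110 104  88]
s2 338 206 [ 0.537 -0.045  0.117] [111 108  90]
s2 336 197 [ 0.557 -0.029  0.122] [105  25 104]
s2 328 198 [ 0.54  -0.016  0.129] [ 99  15 119]
s2 335 194 [ 0.553 -0.029  0.136] [ 96  12 106]
s2 335 192 [ 0.553 -0.029  0.143] [100  14 112]
s2 335 190 [ 0.552 -0.029  0.151] [100  13 115]
s2 331 190 [ 0.54  -0.024  0.16 ] [105  13 119]
s2 332 188 [ 0.539 -0.027  0.168] [103  15 119]
s2 334 184 [ 0.545 -0.03   0.178] [ 99  16 111]
s2 333 176 [ 0.53  -0.034  0.217] [113  16  64]
```

View pics/m2.png

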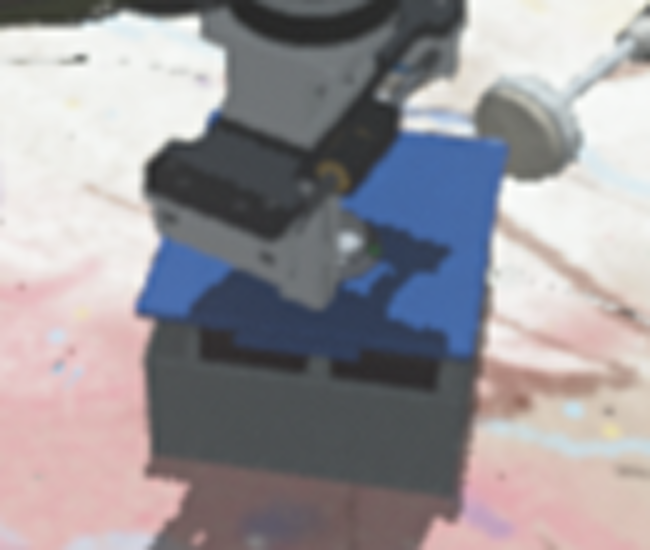

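```bash
cat >> h.py <<'E'
def wcloud(name):
    i=cams.camera_info('wrist'); p,d=shot('wrist',name); T=np.linalg.inv(np.array(i['world_to_cam']))
    v,u=np.mgrid[0:400,0:640]; dx=(u-i['cx'])/i['fx']; dy=(v-i['cy'])/i['fy']; r=np.hypot(dx,dy)+1e-9; t=np.tan(np.minimum(r,1.5))/r
    c=np.stack([dx*t*d,dy*t*d,d],-1); return p,d,c@T[:3,:3].T+T[:3,3]
E
python3 - <<'E'
from h import *
p,d,X=wcloud('w2'); st()
i=cams.camera_info('wrist'); print(i['fx'],i['cx'],i['cy'],np.linalg.inv(i['world_to_cam']).round(3)[:3].tolist())
for u in (312,316,320,324,328): print(u,[(v,X[v,u].round(3).tolist(),p[v,u].tolist()) for v in range(215,262,5)])
E
```

```text
{'time_s': 4.0, 'qpos': [-0.1019, 0.3953, 1.6172, -0.0, 1.1285, -0.0419], 'ee_pos': [0.5515, -0.0196, 0.0828], 'eef_rot': [3.1411, 0.0001, 1.5108], 'force': [-0.6878, -0.1112, 0.4509], 'grip_width': 0.0006, 'grip_force': 0.0}
309.70691628693146 318.377492375264 206.31718003860934 [[0.998, -0.058, -0.013, 0.555], [-0.06, -0.97, -0.236, 0.049], [0.001, 0.237, -0.972, 0.294]]
312 [(215, [0.548, -0.0, 0.113], [77, 42, 22]), (220, [0.548, -0.003, 0.113], [76, 42, 22]), (225, [0.548, -0.007, 0.113], [76, 43, 23]), (230, [0.547, -0.01, 0.113], [81, 57, 46]), (235, [0.548, -0.009, 0.124], [96, 93, 92]), (240, [0.548, -0.01, 0.131], [98, 96, 93]), (245, [0.548, -0.01, 0.139], [97, 94, 91]), (250, [0.548, -0.009, 0.147], [98, 95, 92]), (255, [0.548, -0.009, 0.154], [96, 93, 91]), (260, [0.548, -0.009, 0.16], [97, 95, 93])]
316 [(215, [0.55, -0.001, 0.112], [75, 43, 23]), (220, [0.55, -0.004, 0.112], [76, 42, 21]), (225, [0.55, -0.007, 0.113], [77, 42, 23]), (230, [0.55, -0.01, 0.112], [78, 50, 36]), (235, [0.55, -0.011, 0.119], [54, 52, 52]), (240, [0.55, -0.012, 0.127], [46, 44, 42]), (245, [
[... 819 characters left out ...]
 -0.01, 0.123], [95, 94, 91]), (240, [0.554, -0.01, 0.131], [96, 94, 93]), (245, [0.554, -0.01, 0.139], [95, 93, 91]), (250, [0.554, -0.009, 0.148], [97, 95, 92]), (255, [0.554, -0.01, 0.154], [97, 93, 92]), (260, [0.554, -0.01, 0.159], [97, 94, 93])]
328 [(215, [0.558, -0.001, 0.112], [75, 41, 21]), (220, [0.558, -0.005, 0.111], [75, 42, 22]), (225, [0.557, -0.008, 0.111], [76, 43, 24]), (230, [0.557, -0.011, 0.111], [78, 47, 31]), (235, [0.557, -0.01, 0.123], [97, 95, 93]), (240, [0.557, -0.01, 0.131], [96, 95, 93]), (245, [0.556, -0.01, 0.139], [96, 94, 93]), (250, [0.555, 0.049, 0.294], [97, 95, 93]), (255, [0.556, -0.01, 0.154], [97, 95, 93]), (260, [0.556, -0.01, 0.159], [99, 95, 93])]
```

Scaled: -50 mm / 600 = -0.0833.

>>> {"name": "arm_command", "arguments": {"plan": [[[0, 0, -0.0833, 0, 0, 0, 1], [0, 0, -0.0833, 0, 0, 0, 1], [0, 0, -0.0833, 0, 0, 0, 1]]]}}

```text
time_s: 4.3
ee_pos: [0.5519, -0.0196, 0.1338]
eef_rot: [3.139, 0.0, 1.511]
force: [-0.3, -0.2, -0.6]
grip_width: 0.0004
grip_force: 0.0
```

```bash
python3 - <<'E'
from h import *
p,d,X=wcloud('w3'); st()
i=cams.camera_info('wrist'); T=np.array(i['world_to_cam']); e=ctrl.get_obs()['ee_pos']
c=T[:3,:3]@e+T[:3,3]; th=np.arctan2(np.hypot(c[0],c[1]),c[2]); ph=np.arctan2(c[1],c[0]); print('TCP pixel',i['cx']+i['fx']*th*np.cos(ph),i['cy']+i['fy']*th*np.sin(ph))
for u in (312,324): print(u,[(v,X[v,u].round(3).tolist(),p[v,u].tolist()) for v in range(190,262,4)])
E
python3 lid.py s3
```

```text
{'time_s': 4.35, 'qpos': [-0.1019, 0.3402, 1.5683, -0.0, 1.2324, -0.0419], 'ee_pos': [0.5513, -0.0196, 0.1326], 'eef_rot': [3.1409, 0.0, 1.5108], 'force': [-0.4502, -0.1921, -0.3474], 'grip_width': 0.0005, 'grip_force': 0.0}
TCP pixel 319.20920058862254 229.4076959200232
312 [(190, [0.548, 0.005, 0.112], [75, 41, 23]), (194, [0.548, 0.002, 0.112], [73, 41, 22]), (198, [0.548, -0.001, 0.113], [75, 39, 22]), (202, [0.547, -0.004, 0.112], [73, 40, 22]), (206, [0.547, -0.007, 0.114], [73, 41, 21]), (210, [0.547, -0.01, 0.114], [72, 40, 20]), (214, [0.547, -0.013, 0.114], [73, 40, 21]), (218, [0.547, -0.017, 0.113], [73, 40, 21]), (222, [0.546, -0.02, 0.114], [72, 39, 21]), (226, [0.546, -0.023, 0.114], [69, 37, 17]), (230, [0.546, -0.026, 0.114], [76, 55, 44]), (234, [0.548, -0.01, 0.172], [93, 91, 89]), (238, [0.548, -0.009, 0.18], [94, 92, 90]), (242, [0.548, -0.01, 0.186], [94, 92, 90]), (246, [0.548, -0.01, 0.192], [93, 91, 89]), (250, [0.549, -0.009, 0.199], [93, 91, 89]), (254, [0.549, -0.01, 0.203], [93, 91, 89]), (258, [0.549, -0.01, 0.208], [94, 92, 91])]
324 [(190, [0.557, 0.00
[... 414 characters left out ...]
 [72, 41, 22]), (230, [0.555, -0.027, 0.113], [79, 57, 46]), (234, [0.555, -0.01, 0.173], [93, 91, 89]), (238, [0.555, 0.049, 0.345], [92, 91, 89]), (242, [0.555, -0.01, 0.186], [93, 92, 89]), (246, [0.555, -0.01, 0.192], [94, 91, 89]), (250, [0.555, -0.009, 0.199], [92, 90, 88]), (254, [0.554, -0.01, 0.203], [92, 90, 88]), (258, [0.554, -0.01, 0.208], [93, 91, 89])]
{'time_s': 4.35, 'qpos': [-0.1019, 0.3402, 1.5683, -0.0, 1.2324, -0.0419], 'ee_pos': [0.5513, -0.0196, 0.1326], 'eef_rot': [3.1409, 0.0, 1.5108], 'force': [-0.4502, -0.1921, -0.3474], 'grip_width': 0.0005, 'grip_force': 0.0}
1415 [0.1461 0.0435 0.9883] angle 0.153 [ 0.6145 -0.0142  0.104 ] 0.0011
lid z at tip 0.11354792575740599
```

The lid is still at 0.15 rad. The wrist depth shows the shut fingers end about 33 mm above the reported TCP, so I simply stopped too high. I'll push on down with that offset.

Scaled: 77 mm / 600 = 0.1283, 75 mm / 600 = 0.125.

>>> {"name": "arm_command", "arguments": {"plan": [[[0, 0, 0.05, 0, 0, 0, 1], [0, 0, 0.075, 0, 0, 0, 1], [0, 0, 0.0917, 0, 0, 0, 1], [0, 0, 0.1033, 0, 0, 0, 1], [0, 0, 0.1133, 0, 0, 0, 1], [0, 0, 0.12, 0, 0, 0, 1], [0, 0, 0.125, 0, 0, 0, 1], [0, 0, 0.1283, 0, 0, 0, 1]]]}}

```text
time_s: 5.2
ee_pos: [0.5516, -0.0196, 0.0569]
eef_rot: [3.141, 0.0, 1.511]
force: [-14.6, 1.2, 32.8]
grip_width: 0.0005
grip_force: 16.1
```

```bash
python3 lid.py s4
```

```text
{'time_s': 5.2, 'qpos': [-0.1019, 0.428, 1.6378, -0.0001, 1.0749, -0.0419], 'ee_pos': [0.5516, -0.0196, 0.0569], 'eef_rot': [3.1407, 0.0001, 1.5108], 'force': [-14.5583, 1.1781, 32.8346], 'grip_width': 0.0005, 'grip_force': 16.0754}
999 [0.0027 0.0048 1.    ] angle 0.0055 [ 0.6238 -0.0319  0.0893] 0.0013
lid z at tip 0.08944118517553792
```

Scaled: -150 mm / 600 = -0.25, -130 mm / 600 = -0.2167.

>>> {"name": "arm_command", "arguments": {"plan": [[[0, 0, -0.0667, 0, 0, 0, 1], [0, 0, -0.15, 0, 0, 0, -1], [0, 0, -0.2167, 0, 0, 0, -1], [0, 0, -0.25, 0, 0, 0, -1], [0, 0, -0.25, 0, 0, 0, -1], [0, 0, -0.25, 0, 0, 0, -1], [0, 0, -0.25, 0, 0, 0, -1]]]}}

```text
time_s: 5.95
ee_pos: [0.5507, -0.0195, 0.2039]
eef_rot: [-3.139, -0.0, 1.511]
force: [0.0, -0.5, 0.5]
grip_width: 0.0446
grip_force: 0.0
```

```bash
python3 - <<'E'
from h import *
p,d,X=wcloud('w4'); np.save('pics/w4X.npy',X); st()
from fit import cloud
cv2.imwrite('pics/m4.png',cv2.resize(p[20:320,120:520],None,fx=2,fy=2,interpolation=cv2.INTER_CUBIC))
E
python3 lid.py s5
```

```text
{'time_s': 6.0, 'qpos': [-0.1019, 0.2828, 1.474, 0.0, 1.3871, -0.0419], 'ee_pos': [0.5508, -0.0195, 0.2039], 'eef_rot': [-3.1393, -0.0001, 1.5108], 'force': [0.1041, 0.5803, 0.5847], 'grip_width': 0.049, 'grip_force': 0.0}
{'time_s': 6.0, 'qpos': [-0.1019, 0.2828, 1.474, 0.0, 1.3871, -0.0419], 'ee_pos': [0.5508, -0.0195, 0.2039], 'eef_rot': [-3.1393, -0.0001, 1.5108], 'force': [0.1041, 0.5803, 0.5847], 'grip_width': 0.049, 'grip_force': 0.0}
2178 [-8.e-04 -1.e-04  1.e+00] angle 0.0008 [ 6.206e-01 -3.000e-04  8.940e-02] 0.0014
lid z at tip 0.08930170684904769
```

View pics/m4.png

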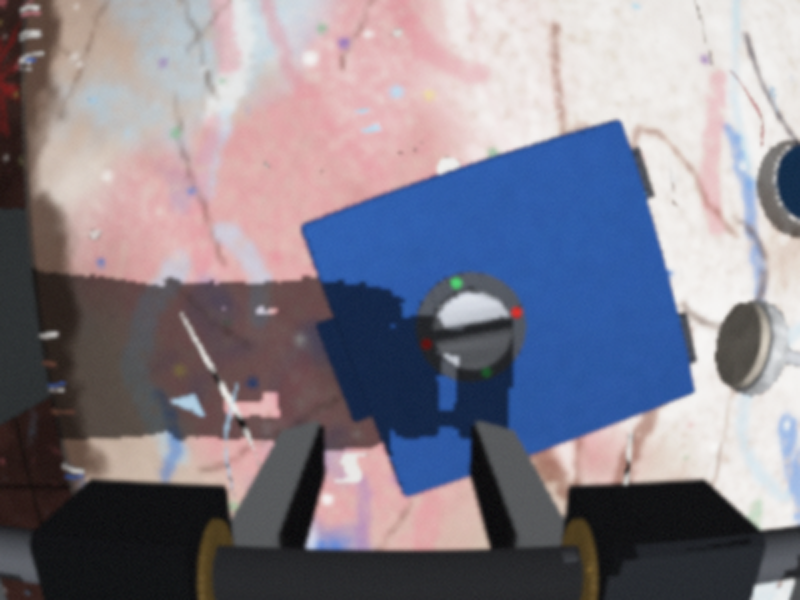

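The wrist picture shows the lid shut. In the crop the slot runs (433,335)–(512,322), the red dots are at (427,344) and (517,312), the green dots at (457,283) and (487,373), and the fingertips at about (300,425) and (495,425).

```bash
cat >> h.py <<'E'
def wpix(u,v,z):
    i=cams.camera_info('wrist'); T=np.linalg.inv(np.array(i['world_to_cam'])); dx=(u-i['cx'])/i['fx']; dy=(v-i['cy'])/i['fy']; r=np.hypot(dx,dy)+1e-9
    ray=T[:3,:3]@np.array([dx*np.tan(r)/r,dy*np.tan(r)/r,1]); return T[:3,3]+ray*(z-T[2,3])/ray[2]
E
python3 - <<'E'
from h import *
X=np.load('pics/w4X.npy'); C=lambda a,b:(120+a/2,20+b/2)
for nm,a,b,z in (('s1',433,335,.1),('s2',512,322,.1),('r1',427,344,.089),('r2',517,312,.089),('g1',457,283,.089),('g2',487,373,.089),('lidc1',304,227,.088),('lidc2',621,121,.088),('lidc3',693,391,.088),('lidc4',407,494,.088)):
    u,v=C(a,b); print(nm,wpix(u,v,z).round(4),X[int(v),int(u)].round(4))
P=lambda a,b,z:wpix(*C(a,b),z)[:2]
for nm,a,b in (('slot',P(433,335,.1),P(512,322,.1)),('red',P(427,344,.089),P(517,312,.089)),('green',P(487,373,.089),P(457,283,.089))):
    dd=b-a; print(nm,'mid',((a+b)/2).round(4),'yaw',np.degrees(np.arctan2(dd[1],dd[0])).round(1))
for u in (262,266,270,274,364,368,372): print(u,[(v,X[v,u].round(3).tolist()) for v in range(226,246,3)])
# lid rect from scene s5
from lid import cloud
p,d,Y=cloud('scene','s5'); hsv=cv2.cvtColor(p,cv2.COLOR_BGR2HSV)
for Q,pp in((Y,p),(X,cv2.imread('pics/w4.png'))):
    hs=cv2.cvtColor(pp,cv2.COLOR_BGR2HSV).astype(int); m=(hs[...,0]>105)&(hs[...,0]<125)&(hs[...,1]>120)&(abs(Q[...,2]-.089)<.006)&(abs(Q[...,0]-.6)<.16)&(abs(Q[...,1])<.15)
    print(m.sum(),cv2.minAreaRect((Q[m][:,:2]*1000).astype(np.float32)),Q[m][:,2].mean())
    hm=(abs(Q[...,2]-.1)<.003)&(np.hypot(Q[...,0]-.587,Q[...,1]+.012)<.04); print(' head',hm.sum(),cv2.minEnclosingCircle((Q[hm][:,:2]*1000).astype(np.float32)))
E
```

```text
s1 [ 0.5695 -0.0089  0.1   ] [ 0.5693 -0.0103  0.0892]
s2 [ 0.6111 -0.0043  0.1   ] [ 0.6126 -0.0058  0.0906]
r1 [ 0.5665 -0.0157  0.089 ] [ 0.5658 -0.0152  0.091 ]
r2 [ 0.6159 -0.0008  0.089 ] [ 6.148e-01 -4.000e-04  9.110e-02]
g1 [0.5841 0.0163 0.089 ] [0.5833 0.0171 0.091 ]
g2 [ 0.5986 -0.0336  0.089 ] [ 0.5975 -0.0322  0.0919]
lidc1 [0.5053 0.0511 0.088 ] [0.5051 0.0517 0.0873]
lidc2 [0.6797 0.1027 0.088 ] [0.679  0.1033 0.0878]
lidc3 [ 0.7243 -0.0524  0.088 ] [ 0.7223 -0.0511  0.0898]
lidc4 [ 0.551  -0.1033  0.088 ] [ 0.5503 -0.1023  0.0897]
slot mid [ 0.5903 -0.0066] yaw 6.3
red mid [ 0.5912 -0.0082] yaw 16.7
green mid [ 0.5913 -0.0087] yaw 106.1
262 [(226, [0.466, -0.076, 0.001]), (229, [0.466, -0.08, 0.001]), (232, [0.465, -0.084, 0.002]), (235, [0.518, -0.008, 0.244]), (238, [0.519, -0.008, 0.251]), (241, [0.52, -0.008, 0.255]), (244, [0.521, -0.008, 0.261])]
266 [(226, [0.472, -0.076, 0.001]), (229, [0.472, -0.08, 0.001]), (232, [0.471, -0.085, -0.0]), (235, [0.52, -0.008, 0.245]), (238, [0.521, -0.008, 0.251]), (241, [0.522, -0.008, 0.254]), (244, [0.523, -0.008, 0.26])]
2
[... 790 characters left out ...]
0.579, -0.011, 0.251]), (241, [0.578, -0.012, 0.254]), (244, [0.577, -0.011, 0.26])]
372 [(226, [0.608, -0.057, 0.089]), (229, [0.608, -0.06, 0.088]), (232, [0.608, -0.064, 0.088]), (235, [0.582, -0.012, 0.245]), (238, [0.581, -0.011, 0.251]), (241, [0.581, -0.012, 0.255]), (244, [0.58, -0.012, 0.26])]
2189 ((613.9359130859375, -2.1592636108398438), (184.7415313720703, 161.08242797851562), 16.6368408203125) 0.08936008912532967
 head 119 ((588.88525390625, -8.295340538024902), 21.627548217773438)
21023 ((609.4494018554688, -1.262969970703125), (196.46151733398438, 162.4387969970703), 16.407184600830078) 0.08890247753093279
 head 987 ((590.0657348632812, -7.441159725189209), 21.41153907775879)
```

Scaled: -314 mm / 600 = -0.5233, -64 mm / 600 = -0.1067, 1.18 rad / 4 = 0.295.

>>> {"name": "arm_command", "arguments": {"plan": [[[-0.5233, -0.1067, 0.09, 0, 0, 0.295, 0], [-0.5233, -0.1067, 0.09, 0, 0, 0.295, 0], [-0.5233, -0.1067, 0.09, 0, 0, 0.295, 0], [-0.5233, -0.1067, 0.09, 0, 0, 0.295, 0], [-0.5233, -0.1067, 0.09, 0, 0, 0.295, 0], [-0.5233, -0.1067, 0.09, 0, 0, 0.295, 0], [-0.5233, -0.1067, 0.09, 0, 0, 0.295, 0], [-0.5233, -0.1067, 0.09, 0, 0, 0.295, 0], [-0.5233, -0.1067, 0.09, 0, 0, 0.295, 0], [-0.5233, -0.1067, 0.09, 0, 0, 0.295, 0]]]}}

```text
time_s: 7.05
ee_pos: [0.4686, -0.3288, 0.151]
eef_rot: [-3.141, 0.0, 0.335]
force: [0.6, -0.5, 0.2]
grip_width: 0.0472
grip_force: 0.0
```

```bash
python3 - <<'E'
from h import *
st(); p,d,X=wcloud('w5'); np.save('pics/w5X.npy',X)
cv2.imwrite('pics/m5.png',cv2.resize(p[120:320,190:450],None,fx=3,fy=3,interpolation=cv2.INTER_CUBIC))
H=cv2.cvtColor(p,cv2.COLOR_BGR2HSV).astype(int)
f=lambda m:(m.sum(),cv2.minAreaRect((X[m][:,:2]*1000).astype(np.float32)),X[m].mean(0).round(4))
near=np.hypot(X[...,0]-.4685,X[...,1]+.33)<.05
print('key top',f(near&(H[...,1]>150)&(H[...,0]<20)&(X[...,2]>.070)&(X[...,2]<.082)))
print('holder',f(near&(abs(X[...,2]-.03)<.004)))
to(.4685,-.3296,.008,.331)
E
```

```text
{'time_s': 7.05, 'qpos': [-0.6759, 0.3693, 1.4843, 0.0001, 1.2887, 0.5598], 'ee_pos': [0.4686, -0.3288, 0.151], 'eef_rot': [-3.1409, 0.0004, 0.3351], 'force': [0.6189, -0.4511, 0.2077], 'grip_width': 0.0472, 'grip_force': 0.0}
key top (np.int64(423), ((468.64501953125, -328.46795654296875), (34.64269256591797, 10.648881912231445), 19.0584716796875), array([ 0.4691, -0.3283,  0.0755]))
holder (np.int64(1997), ((467.51373291015625, -329.0259704589844), (60.947906494140625, 50.030174255371094), 19.184215545654297), array([ 0.47  , -0.3282,  0.0309]))
shift [ -0.5   0.9 143.2] turn [-0.0003  0.0001  0.0043]
```

View pics/m5.png

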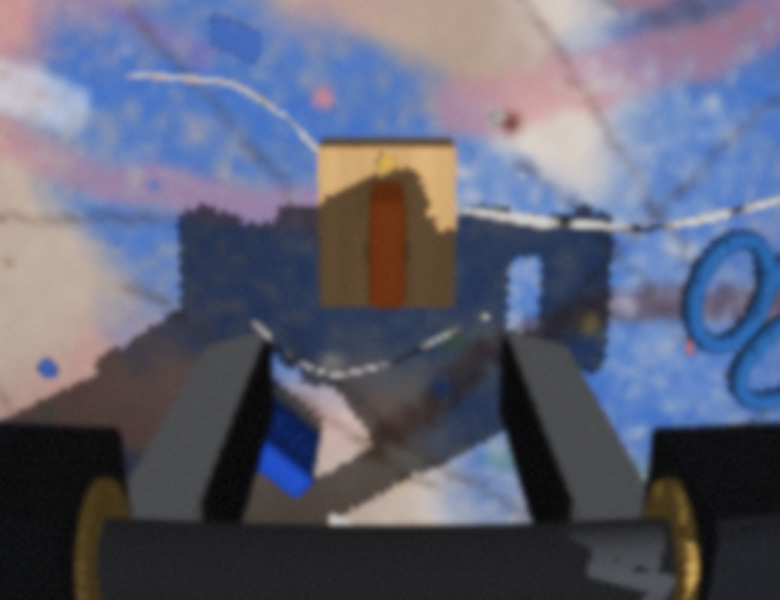

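The key grip sits at crop (387,235), midway between the fingertips at (267,340) and (505,340), and is aligned with them. I'll descend and grip.

Scaled: 141 mm / 600 = 0.235, 130 mm / 600 = 0.2167.

>>> {"name": "arm_command", "arguments": {"plan": [[[0, 0, 0.0667, 0, 0, 0, 0], [0, 0, 0.1333, 0, 0, 0, 0], [0, 0, 0.1833, 0, 0, 0, 0], [0, 0, 0.2167, 0, 0, 0, 0], [0, 0, 0.235, 0, 0, 0, 0], [0, 0, 0.235, 0, 0, 0, 0], [0, 0, 0.235, 0, 0, 0, 1], [0, 0, 0.235, 0, 0, 0, 1], [0, 0, 0.235, 0, 0, 0, 1], [0, 0, 0.235, 0, 0, 0, 1], [0, 0, 0.235, 0, 0, 0, 1], [0, 0, 0.235, 0, 0, 0, 1]]], "squeeze": 40}}

```text
time_s: 8.3
ee_pos: [0.4687, -0.3293, 0.0108]
eef_rot: [3.141, -0.0, 0.331]
force: [-0.4, 1.2, 3.4]
grip_width: 0.0117
grip_force: 40.0
```

Scaled: -264 mm / 600 = -0.44, -150 mm / 600 = -0.25, -0.15 rad / 4 = -0.0375.

>>> {"name": "arm_command", "arguments": {"plan": [[[0, 0, -0.025, 0, 0, 0, 1], [0, 0, -0.0667, 0, 0, 0, 1], [0, 0, -0.1417, 0, 0, 0, 1], [0, 0, -0.2167, 0, 0, 0, 1], [0, 0, -0.25, 0, 0, -0.0375, 1], [0.0667, -0.08, -0.25, 0, 0, -0.075, 1], [0.1167, -0.14, -0.25, 0, 0, -0.1125, 1], [0.1667, -0.2, -0.25, 0, 0, -0.15, 1], [0.2167, -0.26, -0.25, 0, 0, -0.1875, 1], [0.2667, -0.32, -0.25, 0, 0, -0.225, 1], [0.3167, -0.38, -0.25, 0, 0, -0.2625, 1], [0.3667, -0.44, -0.25, 0, 0, -0.3, 1]]]}}

```text
time_s: 9.5
ee_pos: [0.5912, -0.006, 0.1616]
eef_rot: [3.141, 0.0, 1.537]
force: [0.5, -0.6, -0.5]
grip_width: 0.0117
grip_force: 40.0
```

```bash
python3 -c "
from h import *; st(); to(.5905,-.008,.16,3.2516)"
```

```text
{'time_s': 9.5, 'qpos': [-0.0721, 0.4013, 1.4149, -0.0, 1.3246, -0.0385], 'ee_pos': [0.5912, -0.006, 0.1616], 'eef_rot': [3.1408, 0.0001, 1.5371], 'force': [0.5103, -0.5663, -0.5336], 'grip_width': 0.0117, 'grip_force': 39.9992}
shift [-2.  -0.6  1.6] turn [ 5.0000e-04  7.0000e-04 -1.7145e+00]
```

Scaled: 38 mm / 600 = 0.0633, 30 mm / 600 = 0.05, -1.72 rad / 4 = -0.43.

>>> {"name": "arm_command", "arguments": {"plan": [[[0, 0, 0, 0, 0, -0.0375, 1], [0, 0, 0, 0, 0, -0.075, 1], [0, 0, 0, 0, 0, -0.1125, 1], [0, 0, 0, 0, 0, -0.15, 1], [0, 0, 0.0167, 0, 0, -0.1875, 1], [0, 0, 0.0333, 0, 0, -0.225, 1], [0, 0, 0.05, 0, 0, -0.2625, 1], [0, 0, 0.0633, 0, 0, -0.3, 1], [0, 0, 0.0633, 0, 0, -0.3375, 1], [0, 0, 0.0633, 0, 0, -0.375, 1], [0, 0, 0.0633, 0, 0, -0.4125, 1], [0, 0, 0.0633, 0, 0, -0.43, 1]]]}}

```text
time_s: 10.7
ee_pos: [0.5909, -0.008, 0.1235]
eef_rot: [-3.141, 0.0, -3.027]
force: [-0.4, 0.9, -1.1]
grip_width: 0.0114
grip_force: 40.0
```

```bash
python3 - <<'E'
from h import *
st(); p,d,X=wcloud('w6'); np.save('pics/w6X.npy',X); a,_=shot('scene','s6')
l=cv2.resize(p[150:300,240:400],None,fx=3.125,fy=3.125,interpolation=cv2.INTER_CUBIC)
r=cv2.resize(a[140:230,300:380],None,fx=3.75,fy=5.2,interpolation=cv2.INTER_CUBIC)
cv2.imwrite('pics/m6.png',np.hstack([l,r[:l.shape[0]]]) if r.shape[0]>=l.shape[0] else np.hstack([l[:r.shape[0]],r]))
to(.5905,-.008,.1238,3.2516)
E
```

```text
{'time_s': 10.7, 'qpos': [-0.0756, 0.4339, 1.4603, -0.0, 1.2469, -1.7613], 'ee_pos': [0.5909, -0.008, 0.1235], 'eef_rot': [-3.1415, 0.0005, -3.0266], 'force': [-0.4112, 0.9441, -1.0639], 'grip_width': 0.0114, 'grip_force': 39.9996}
shift [ 0.4  0.1 -0.5] turn [-0.0001  0.0005  0.0002]
```

View pics/m6.png

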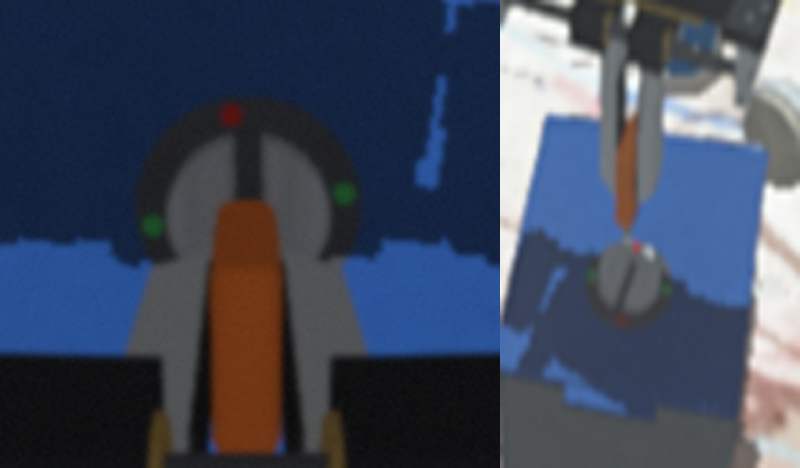

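Wrist crop: the slot (x≈248, vertical) lines up with the key grip (centre x≈247), both in position and direction. I'll insert it.

Scaled: 37 mm / 600 = 0.0617, 36 mm / 600 = 0.06.

>>> {"name": "arm_command", "arguments": {"plan": [[[0, 0, 0.025, 0, 0, 0, 1], [0, 0, 0.04, 0, 0, 0, 1], [0, 0, 0.0467, 0, 0, 0, 1], [0, 0, 0.05, 0, 0, 0, 1], [0, 0, 0.0533, 0, 0, 0, 1], [0, 0, 0.0567, 0, 0, 0, 1], [0, 0, 0.06, 0, 0, 0, 1], [0, 0, 0.0617, 0, 0, 0, 1], [0, 0, 0.0617, 0, 0, 0, 1]]]}}

```text
time_s: 11.7
ee_pos: [0.5909, -0.008, 0.0858]
eef_rot: [-3.142, 0.0, -3.032]
force: [-0.7, 0.2, 1.8]
grip_width: 0.0119
grip_force: 40.0
```

Scaled: 1.38 rad / 4 = 0.345.

>>> {"name": "arm_command", "arguments": {"plan": [[[0, 0, 0, 0, 0, 0.025, 1], [0, 0, 0, 0, 0, 0.055, 1], [0, 0, 0, 0, 0, 0.085, 1], [0, 0, 0, 0, 0, 0.115, 1], [0, 0, 0, 0, 0, 0.145, 1], [0, 0, 0, 0, 0, 0.175, 1], [0, 0, 0, 0, 0, 0.205, 1], [0, 0, 0, 0, 0, 0.235, 1], [0, 0, 0, 0, 0, 0.265, 1], [0, 0, 0, 0, 0, 0.295, 1], [0, 0, 0, 0, 0, 0.325, 1], [0, 0, 0, 0, 0, 0.345, 1]]], "squeeze": 60}}

```text
time_s: 12.9
ee_pos: [0.591, -0.008, 0.0858]
eef_rot: [3.141, 0.0, 1.866]
force: [-0.8, -0.4, 2.7]
grip_width: 0.0117
grip_force: 60.0
```

```bash
python3 -c "
from h import *; o=st(); print(o['moment'],o['tau'])"
```

```text
{'time_s': 12.9, 'qpos': [-0.0755, 0.473, 1.4965, 0.0, 1.1717, -0.3708], 'ee_pos': [0.591, -0.008, 0.0858], 'eef_rot': [3.1413, 0.0001, 1.8661], 'force': [-0.8478, -0.4365, 2.6778], 'grip_width': 0.0117, 'grip_force': 60.0026}
[-0.00659234  0.28397199  0.10546441] [-2.41911868e-01 -5.94594669e+01 -3.27049756e+01  4.32733982e-02
 -2.68349256e-01 -9.19181351e-01]
```

Scaled: 0.15 rad / 4 = 0.0375.

>>> {"name": "arm_command", "arguments": {"plan": [[[0, 0, 0, 0, 0, 0.0125, 1], [0, 0, 0, 0, 0, 0.025, 1], [0, 0, 0, 0, 0, 0.0375, 1], [0, 0, 0, 0, 0, 0.0375, 1]]]}}

```text
time_s: 13.3
ee_pos: [0.591, -0.008, 0.0858]
eef_rot: [3.141, 0.0, 1.72]
force: [-1.7, -0.3, 2.7]
grip_width: 0.0116
grip_force: 60.0
```

```bash
python3 -c "
from h import *; o=st(); print(o['moment'])"
```

```text
{'time_s': 13.3, 'qpos': [-0.0755, 0.473, 1.4964, -0.0, 1.1717, -0.2248], 'ee_pos': [0.591, -0.008, 0.0858], 'eef_rot': [3.1412, 0.0001, 1.72], 'force': [-1.7203, -0.3426, 2.7488], 'grip_width': 0.0116, 'grip_force': 60.002}
[0.01222561 0.36295614 0.0565724 ]
```

Scaled: 0.08 rad / 4 = 0.02.

>>> {"name": "arm_command", "arguments": {"plan": [[[0, 0, 0, 0, 0, 0.01, 1], [0, 0, 0, 0, 0, 0.02, 1], [0, 0, 0, 0, 0, 0.02, 1]]]}}

```text
time_s: 13.6
ee_pos: [0.591, -0.008, 0.0857]
eef_rot: [3.141, 0.0, 1.642]
force: [-2.0, 0.2, 4.3]
grip_width: 0.0115
grip_force: 60.1
```

```bash
python3 -c "
from h import *; o=st(); print(o['moment'])"
```

```text
{'time_s': 13.6, 'qpos': [-0.0755, 0.4731, 1.4965, -0.0001, 1.1717, -0.1466], 'ee_pos': [0.591, -0.008, 0.0857], 'eef_rot': [3.1413, 0.0001, 1.642], 'force': [-1.9918, 0.2062, 4.2995], 'grip_width': 0.0115, 'grip_force': 60.0631}
[0.00200966 0.44159247 0.41192837]
```

The moment jumped to 0.41 N·m, so the fastener is at its stop. I'll back off within the slack, lift out, and measure.

Scaled: -100 mm / 600 = -0.1667, -75 mm / 600 = -0.125, -0.15 rad / 4 = -0.0375.

>>> {"name": "arm_command", "arguments": {"plan": [[[0, 0, 0, 0, 0, -0.02, 1], [0, 0, 0, 0, 0, -0.0375, 1], [0, 0, 0, 0, 0, -0.0375, 1], [0, 0, -0.01, 0, 0, -0.0375, 1], [0, 0, -0.0233, 0, 0, -0.0375, 1], [0, 0, -0.0667, 0, 0, -0.0375, 1], [0, 0, -0.125, 0, 0, -0.0375, 1], [0, 0, -0.1667, 0, 0, -0.0375, 1], [0, 0, -0.1667, 0, 0, -0.0375, 1]]]}}

```text
time_s: 14.5
ee_pos: [0.5923, -0.0081, 0.1897]
eef_rot: [3.136, 0.002, 1.79]
force: [0.7, 0.6, -1.2]
grip_width: 0.0118
grip_force: 60.0
```

```bash
python3 - <<'E'
from h import *
from fit import cloud
o=st(); p,d,X=wcloud('w7'); np.save('pics/w7X.npy',X); shot('scene','s7')
H=cv2.cvtColor(p,cv2.COLOR_BGR2HSV).astype(int)
e=o['ee_pos']; m=(H[...,1]>140)&(H[...,0]<20)&(np.hypot(X[...,0]-e[0],X[...,1]-e[1])<.05)&(X[...,2]>.14)
Rm=R.from_euler('xyz',o['eef_rot']).as_matrix(); L=(X[m]-e)@Rm*1000
print('key pts tool frame',m.sum(),np.percentile(L,[1,50,99],axis=0).round(1).tolist())
# front face of grip (tool +x side): fit plane x = a y + b z + c
s=L[L[:,0]>np.percentile(L[:,0],30)]; A=np.c_[s[:,1:],np.ones(len(s))]; print('face fit',np.linalg.lstsq(A,s[:,0],rcond=None)[0])
# same before insertion w6 (camera moved: use saved X, pose known)
X6=np.load('pics/w6X.npy'); p6=cv2.imread('pics/w6.png'); H6=cv2.cvtColor(p6,cv2.COLOR_BGR2HSV).astype(int); e6=np.array([.5909,-.008,.1235]); R6=R.from_euler('xyz',[-3.1415,.0005,-3.0266]).as_matrix()
m6=(H6[...,1]>140)&(H6[...,0]<20)&(np.hypot(X6[...,0]-e6[0],X6[...,1]-e6[1])<.05)&(X6[...,2]>.1); L6=(X6[m6]-e6)@R6*1000
print('w6',m6.sum(),np.percentile(L6,[1,50,99],axis=0).round(1).tolist()); s=L6[L6[:,0]>np.percentile(L6[:,0],30)]; A=np.c_[s[:,1:],np.ones(len(s))]; print(np.linalg.lstsq(A,s[:,0],rcond=None)[0])
# fastener: dark slot / dots in wrist image on head top
hm=(abs(X[...,2]-.1)<.004)&(np.hypot(X[...,0]-.5905,X[...,1]+.008)<.022); g=cv2.cvtColor(p,cv2.COLOR_BGR2GRAY)
print('head',hm.sum(),np.percentile(g[hm],[5,25,50,75]))
b=(np.hypot(X[...,0]-.5905,X[...,1]+.008)<.02)&(X[...,2]<.096)&(X[...,2]>.085); q=X[b][:,:2]; 
if len(q)>5: c=q.mean(0); w=np.linalg.svd(q-c,full_matrices=False); print('slot floor',len(q),c,np.degrees(np.arctan2(w[2][0][1],w[2][0][0])),w[1])
E
python3 lid.py s8
```

```text
{'time_s': 14.5, 'qpos': [-0.0755, 0.3799, 1.3788, 0.0, 1.3765, -0.2949], 'ee_pos': [0.5923, -0.0081, 0.1897], 'eef_rot': [3.1355, 0.0018, 1.7901], 'force': [0.6815, 0.6261, -1.1918], 'grip_width': 0.0118, 'grip_force': 59.9997}
key pts tool frame 2458 [[-15.0, -35.2, -157.8], [14.6, -0.2, -65.0], [31.5, 24.9, -27.6]]
face fit [ 9.85611525e-03 -7.05331259e-02  9.90165804e+00]
w6 2409 [[-14.6, -36.0, -157.8], [14.6, 0.7, -64.9], [31.8, 25.3, -27.1]]
[-2.55519101e-03 -7.22250512e-02  1.00059307e+01]
head 1018 [ 58.  75.  78. 162.]
slot floor 221 [ 0.58959071 -0.00572797] -74.47980543636889 [0.14931945 0.02903329]
{'time_s': 14.6, 'qpos': [-0.0756, 0.3835, 1.3839, -0.0, 1.374, -0.2951], 'ee_pos': [0.5908, -0.008, 0.1855], 'eef_rot': [3.1413, 0.0001, 1.7903], 'force': [0.6043, 0.2897, -1.6576], 'grip_width': 0.0112, 'grip_force': 59.9997}
1830 [-2.e-04 -6.e-04  1.e+00] angle 0.0006 [0.6302 0.0038 0.0893] 0.0014
lid z at tip 0.08930954839494841
```

Slot direction measures −74.5°, which is 91° from the red line: locked. The lid is shut and the key is unmoved in the grip. I'll bring it back to the holder.

Scaled: -287 mm / 600 = -0.4783, -280 mm / 600 = -0.4667, 1.46 rad / 4 = 0.365.

>>> {"name": "arm_command", "arguments": {"plan": [[[-0.04, -0.0267, 0, 0, 0, 0.0325, 1], [-0.0867, -0.0567, 0, 0, 0, 0.0675, 1], [-0.1367, -0.09, 0, 0, 0, 0.1025, 1], [-0.1867, -0.1233, 0, 0, 0, 0.1375, 1], [-0.2367, -0.1567, 0.0083, 0, 0, 0.1725, 1], [-0.2867, -0.1883, 0.0167, 0, 0, 0.2075, 1], [-0.3367, -0.2217, 0.025, 0, 0, 0.2425, 1], [-0.3867, -0.255, 0.0333, 0, 0, 0.2775, 1], [-0.4367, -0.2883, 0.05, 0, 0, 0.3125, 1], [-0.4667, -0.3067, 0.075, 0, 0, 0.345, 1], [-0.4783, -0.315, 0.1083, 0, 0, 0.365, 1], [-0.4783, -0.315, 0.1417, 0, 0, 0.365, 1]]]}}

```text
time_s: 15.85
ee_pos: [0.4678, -0.3301, 0.0983]
eef_rot: [-3.14, 0.001, 0.326]
force: [0.8, -0.1, -1.5]
grip_width: 0.0118
grip_force: 60.0
```

```bash
python3 - <<'E'
from h import *
st(); to(.4687,-.3293,.0108,.331)
p,d,X=wcloud('w8'); H=cv2.cvtColor(p,cv2.COLOR_BGR2HSV).astype(int)
near=np.hypot(X[...,0]-.4685,X[...,1]+.33)<.05; m=near&(abs(X[...,2]-.03)<.004)
print('holder',m.sum(),cv2.minAreaRect((X[m][:,:2]*1000).astype(np.float32)))
to(.4687,-.3293,.0108,.331)
E
```

```text
{'time_s': 15.85, 'qpos': [-0.6785, 0.4222, 1.5392, -0.0001, 1.1823, 0.5666], 'ee_pos': [0.4678, -0.3301, 0.0983], 'eef_rot': [-3.1398, 0.0013, 0.3258], 'force': [0.8322, -0.1366, -1.5012], 'grip_width': 0.0118, 'grip_force': 60.0004}
shift [ 1.2 -0.3 87.5] turn [-0.0018  0.0013 -0.0052]
holder 2530 ((468.98138427734375, -328.4856262207031), (57.43888473510742, 50.559322357177734), 19.075502395629883)
shift [ 1.8  1.8 84. ] turn [-0.0058  0.0037 -0.0023]
```

Scaled: 88 mm / 600 = 0.1467, 86 mm / 600 = 0.1433.

>>> {"name": "arm_command", "arguments": {"plan": [[[0, 0, 0.0333, 0, 0, 0, 1], [0, 0, 0.075, 0, 0, 0, 1], [0, 0, 0.1033, 0, 0, 0, 1], [0, 0, 0.1167, 0, 0, 0, 1], [0, 0, 0.1233, 0, 0, 0, 1], [0, 0, 0.1283, 0, 0, 0, 1], [0, 0, 0.1333, 0, 0, 0, 1], [0, 0, 0.1383, 0, 0, 0, 1], [0, 0, 0.1433, 0, 0, 0, 1], [0, 0, 0.1467, 0, 0, 0, 1], [0, 0, 0.1467, 0, 0, 0, 1]]]}}

```text
time_s: 17.0
ee_pos: [0.469, -0.3293, 0.0122]
eef_rot: [-3.141, 0.0, 0.331]
force: [-0.2, -0.8, -1.6]
grip_width: 0.0116
grip_force: 60.0
```

Inserted without force, about 1.5 mm above home. I'll go the rest of the way, then release and retreat.

Scaled: -140 mm / 600 = -0.2333, 1.5 mm / 600 = 0.0025.

>>> {"name": "arm_command", "arguments": {"plan": [[[0, 0, 0.0017, 0, 0, 0, 1], [0, 0, 0.0025, 0, 0, 0, 1], [0, 0, 0.0025, 0, 0, 0, 1], [0, 0, 0.0025, 0, 0, 0, 0], [0, 0, 0.0025, 0, 0, 0, 0], [0, 0, 0.0025, 0, 0, 0, 0], [0, 0, 0.0025, 0, 0, 0, 0], [0, 0, -0.05, 0, 0, 0, 0], [0, 0, -0.1167, 0, 0, 0, 0], [0, 0, -0.1833, 0, 0, 0, 0], [0, 0, -0.2333, 0, 0, 0, 0], [0, 0, -0.2333, 0, 0, 0, 0]]]}}

```text
time_s: 18.2
ee_pos: [0.4705, -0.3304, 0.157]
eef_rot: [3.136, -0.004, 0.331]
force: [0.2, 0.2, -0.2]
grip_width: 0.0469
grip_force: 0.0
```

```bash
python3 - <<'E'
from h import *
st(); p,d,X=wcloud('w9'); H=cv2.cvtColor(p,cv2.COLOR_BGR2HSV).astype(int)
near=np.hypot(X[...,0]-.4685,X[...,1]+.33)<.05
for nm,m in(('key',near&(H[...,1]>150)&(H[...,0]<20)&(X[...,2]>.060)&(X[...,2]<.1)),('holder',near&(abs(X[...,2]-.03)<.004))): print(nm,m.sum(),cv2.minAreaRect((X[m][:,:2]*1000).astype(np.float32)),np.percentile(X[m][:,2],[5,50,95]))
b=(np.hypot(X[...,0]-.5905,X[...,1]+.008)<.02)&(X[...,2]<.096)&(X[...,2]>.085); print(b.sum())
from fit import cloud
a,dd=shot('top','t9'); p0,d0,X0=cloud('top','top0'); p1,d1,X1=cloud('top','t9')
for nm,c,z in(('tin',(.511,.27),.058),('jar',(.654,.322),.074)):
    for Q in(X0,X1):
        m=(np.hypot(Q[...,0]-c[0],Q[...,1]-c[1])<.06)&(abs(Q[...,2]-z)<.006); print(nm,m.sum(),Q[m].mean(0).round(4))
E
python3 lid.py s9
```

```text
{'time_s': 18.2, 'qpos': [-0.676, 0.3646, 1.4765, 0.0001, 1.2933, 0.564], 'ee_pos': [0.4705, -0.3304, 0.157], 'eef_rot': [3.1355, -0.0039, 0.3308], 'force': [0.1551, 0.2442, -0.2081], 'grip_width': 0.0469, 'grip_force': 0.0}
key 466 ((468.9070739746094, -328.6702575683594), (35.063507080078125, 11.896872520446777), 18.853918075561523) [0.07253638 0.07534051 0.07692267]
holder 1861 ((467.9058837890625, -328.856689453125), (60.6909065246582, 51.02497100830078), 18.895984649658203) [0.02959957 0.03086513 0.03208457]
141
tin 482 [0.5185 0.2775 0.0554]
tin 478 [0.5175 0.2769 0.0553]
jar 334 [0.6596 0.3279 0.0725]
jar 323 [0.6595 0.3276 0.0724]
{'time_s': 18.3, 'qpos': [-0.6761, 0.3689, 1.4815, 0.0, 1.2907, 0.5639], 'ee_pos': [0.4691, -0.3293, 0.1524], 'eef_rot': [3.1411, -0.0003, 0.3308], 'force': [0.1552, -0.2647, -0.6157], 'grip_width': 0.0466, 'grip_force': 0.0}
1020 [-0.0173 -0.0072  0.9998] angle 0.0188 [ 0.5488 -0.0316  0.089 ] 0.0015
lid z at tip 0.08542368105327562
```

The key is home (top at 0.0753 m, same as at the start). The lid is flat, the tin and jar are unmoved and the gripper is clear, so I'm handing it in.

```bash
python3 -c "
from station import ctrl
print(ctrl.hand_in())"
```

```text
the job is handed in; nothing more can be done
None
```

The job is handed in, with no verdict returned. By my last measurements the lid is shut, the fastener is turned to its stop, the key stands fully home in its holder, and the tin and jar have not moved.

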